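# Turn the two-faced plate over with the spatula and push it home

### The job

Take the black-handled spatula from its wooden rest and, with its blade, flip the blue-topped plate over the step of the grey fixture onto the black pad, so that it lies brass side up. Then push the plate with the blade fully home, flat and square against the end stop, and put the spatula back in its rest as it was. Work with a light hand: only the spatula may touch the plate, never press hard on plate or fixture, and leave the things round about alone.

Things in the scene. Friction and masses are not known exactly. Their poses are not given: they have to be found in the camera images.
- fixture: Turning fixture, fixed to the counter, 205 x 100 mm, bare aluminium and a black pad on a grey base. Origin on the counter below the step; x points in the turning direction (away from the robot, give or take the yaw), y left, z up. Along x: deck -110 to -52 mm, land -52 to 0, step up at 0, pad 0 to 85, end stop at 85. The plate starts on the land and overhangs the deck by about 19 to 25 mm.
- fixture_deck (a point): Middle of the deck in front of the plate, on its top, 25 mm above the counter (fixture x = -81 mm). The land beyond it begins 29 mm further on with an upright face and is 4 mm higher (29 mm): that is the gap between the deck and the overhanging plate. Deck and land 84 mm wide. Side guides beside the land at y = +-34 to +-40 mm, top 36 mm high.
- fixture_pad (a point): Point on the top of the black pad, 35 mm above the counter, below the middle of the plate when that is home (fixture x = 50 mm). The pad is 6 mm higher than the land, 84 mm wide, open at both sides, and ends 35 mm beyond this point at the upright face of the end stop, whose top is 45 mm above the counter.
- plate: Loose flat plate 70 (x) x 60 (y) x 8 (z) mm, 85 to 170 g, origin at its centre. +z face blue, up at the start; -z face brass. Its far edge starts 1 to 7 mm short of the step. Tipped up about that edge it topples over the step on to the pad and then overhangs the step a little. Polished: the fingers must not touch it, and the blade must press on it with less than 10 N.
- spatula: Spatula, 190 g, origin in the middle of its black handle's grip, x towards the blade, z up. Handle 16 wide (y), 18 high, x = -70 to +35 mm. A steel neck, 8 mm thick, drops from x = 40 to 50 mm. Blade 2 mm thick, 36 wide, x = 49 to 115 mm, its underside 60 mm below the origin when straight; its bend is told under blade_root. Must not press on the fixture with more than 10 N.
- blade_root (a point): Foot of the spatula's neck, where the blade begins (50 mm ahead of the handle's origin, 59 mm below it). Here the blade is bent a little up or down, differently each time, so that its tip, 65 mm ahead, lies up to 9 mm higher or lower than that of a straight blade. The bend is not measured: feel for the deck. It holds its bend up to about 18 N at the tip.
- rest: Dark wooden rest, fixed to the counter, foot 110 x 60 x 10 mm. Origin on the counter below the spatula's grip; x along the spatula. Two posts 10 mm thick (in x) at x = -50 and +28 mm carry the handle's underside at 82 mm height, in notches 24 mm wide with cheeks up to 96 mm. Between them the handle is free all round.
- rest_seat (a point): Point of the rest, 91 mm above its origin, where the origin of the spatula lies when it is seated (within some 5 mm at the start); axes as the rest's.
- oil_bottle: Bystander: brown bottle with black cap, 44 mm across, 72 mm high, origin at its foot. Leave alone.
- movement_holder: Bystander: small wooden movement holder 30 x 58 x 20 mm, origin at its foot. Leave alone.
- parts_cup: Bystander: turquoise parts cup, 60 mm across, 16 mm high, origin at its foot. Leave alone.
Mind the look-alikes: they are no part of the job. There is more than one size of the plate; the one meant has the size given above.

How it is judged (in metres and radians):
On the way, in this order (a step that is already met when the one before it is completed fails the run):
1. the spatula is lifted off its rest (z of spatula in the frame of rest_seat above 0.03 m), for 0.1 s.
2. the blade has lifted the plate's near edge (angle between plate's own z axis and vertical between 0.25 and 1.6 rad and contact force between spatula and plate above 0.1 N), for 0.05 s.
3. the plate lies turned over, brass up, on the pad (angle between plate's own z axis and vertical above 3.05 rad and z of plate in the frame of fixture between 0.036 and 0.042 m and x of plate in the frame of fixture above 0.01 m), for 0.2 s.
At the end, for the whole second after the job is handed in: The plate lies brass side up, flat on the black pad, its edge within 3.5 mm of the end stop, square to it within 4 degrees and within 12 mm of the middle of the pad. The spatula is seated in both notches of its rest within 15 mm of the rest_seat point, level, let go and at rest (angle between plate's own z axis and vertical above 3.05 rad and x of plate in the frame of fixture between 0.0465 and 0.052 m and y of plate in the frame of fixture between -0.012 and 0.012 m and z of plate in the frame of fixture between 0.036 and 0.042 m and angle between the x axis of plate and the x axis of fixture, either way round below 0.07 rad and linear speed of each of plate, spatula below 0.02 m/s and horizontal distance between spatula and rest_seat below 0.015 m and z of spatula in the frame of rest_seat between -0.005 and 0.006 m and angle between spatula's own z axis and vertical below 0.12 rad and angle between the x axis of spatula and the x axis of rest, either way round below 0.15 rad); the robot touches nothing.
It fails at once if the fingers or the arm touch the plate, or push on the fixture (contact force between any of the fingers, the arm and plate above 0.3 N or contact force between any of the fingers, the arm and fixture above 2 N).
It fails at once if the spatula presses on the plate with more than 10 N (contact force between spatula and plate above 10 N).
It fails at once if the spatula presses on the fixture with more than 10 N (contact force between spatula and fixture above 10 N).
It fails at once if the plate falls off the fixture (z of plate in the frame of fixture below 0.022 m).
It fails at once if a bystander is disturbed (moved more than 15 mm) (distance of any of oil_bottle, movement_holder, parts_cup from where it was at the start of the episode above 0.015 m).
It also fails if it takes over 64 s, if anything falls off the work surface, if the arm or the gripper's body presses on something with over 40 N, if the wrist force passes 120 N, or if a joint passes its speed limit or range.

### The arm

A 6-joint arm with a two-finger parallel gripper is mounted at the origin on a cart in front of the work surface, level with it; the furniture and walls round the work are solid. World frame = base frame: x ahead of the robot, y to its left, z up, the work surface at z = 0. Lengths are in mm, angles in rad, forces in N, time in s.
With the tool pointing down it reaches from about 350 to 875 mm from the base axis. Payload 4.2 kg.
Tool frame: the origin (TCP) lies midway between the tips of the shut fingers; the grasp point (between the pads) lies 19 mm behind it (tcp_to_grasp is the distance from the TCP to the grasp point, in mm); z points along the fingers, y is the line along which they close (so a half turn about z gives the same grasp; the last joint's range is limited). The gripper opens to 85 mm and grips with 20 to 120 N. Pads are 22 mm wide; open, the fingers measure 114 mm over their backs; the gripper's body (76 mm by 85 mm) begins 54 mm behind the grasp point. The pads swing forward as they close: fully open they stand 13 mm farther back than shut.
Start: joints at [1.571, 0.385, 0.008, 0, -1.194, -0.259], TCP at [159.919, 604.173, 231.312] pointing down, gripper open.
Joint ranges: [-3.14, 3.14], [-1.21, 2.06], [-1.07, 1.41], [-3.16, 2.05], [-2.99, -0.16], [-3.1, 3.1]. Speed limits (rad/s): [2.79, 2.79, 3.14, 3.14, 3.14, 3.14].

### API

Orientations are given as a unit quaternion [x, y, z, w].
In Python, from bench import read_state, get_image, job_done, tcp_to_grasp gives the robot as it stands.
- The arm moves only by the tool jog_arm, never from a script. Its argument "plan" is a list of rows, each a list of 3 entries, a list of its own where there are three numbers: the finger opening in mm, from 0 to 85.4, then the shift along the tool's x, y, z as a fraction of full scale, then the turn, a rotation vector about the tool's x, y, z as a fraction of full scale. A call has 1 to 10 rows; each row is the pose to reach, as a shift and turn from the pose commanded when the call began, along the tool's axes at that moment; what a row does not reach only later rows make up. Full scale, the value 1, is 0.1 m for a shift and 60 degrees for a turn. A row lasts 1/8 s, in which the tool goes at most 62.5 mm and 10.7 degrees, less where a joint would pass 70% of its speed; a pose out of reach is approached as far as the arm can. A call with a number of a shift or a turn outside -1 to 1 is refused whole. A call with a gripper value outside its range is refused whole. The fingers move at their own pace and stop on an object; the grip force is fixed at half the most. Time passes only in rows, so rows that repeat a pose let the fingers close. It gives the time, the measured TCP pose, the force, the opening and the grip force at its end, in the units of the state.
- read_state(): the state, without advancing time (a new reading comes with each control period).
- get_image(name): name is "side" or "top" or "wrist"; returns a dict with "img" (400x640x3 uint8, red, green, blue), "range_z" (400x640 float32, mm along the optical axis (not along the pixel's ray), 0 where there is no reading), "intrinsics" (3x3 intrinsics, pixels), "extrinsics" (4x4, takes a point from camera to world coordinates); the wrist camera has in their place "tool_from_camera" (4x4, takes a point from camera to tool coordinates, whose origin is the TCP and whose axes are the flange's). Camera axes: x right, y down, z forward; pixel columns grow to the right and rows downward; lengths in mm; the calibration is good to about 2 mm. A picture is of the moment at which its call begins: read the wrist's pose just before it.
- job_done(): hands the job in; it is judged then, once.
The state is a dict: "clock": time; "joints": joint angles; "joint_vel": joint speeds; "joint_efforts": joint torques, N m; "position": TCP position; "ee_rot": TCP orientation; "contact_force": force on the tool from outside, world axes, zero at the start; "wrist_torque": the same for the moment, N m; "gripper_width": finger opening in mm; "grasp_force": force on a finger pad.
Only numpy, scipy, OpenCV 4.12 (cv2) and the standard library are available. Lean on these libraries where they do the work, as an engineer would, in place of code of your own. Each camera call takes 0.05 s, during which the arm holds its last target. There are 200 camera calls.

## Working session

There is one attempt and no reset: what is moved stays moved. The work goes in short steps, Python scripts to look and compute and a tool call to move; the robot and the scene stay as the last step left them, time stands still between calls to the robot, and variables do not carry over. Pictures are saved under pics/ and viewed, at most 10 in all, crops included, and the job is handed in when it is done.

Besides the shell and the picture viewer there is one more tool, called after ">>>" in YAML: its name, and indented under it one key for each argument. jog_arm: Moves the arm, as the interface text tells. Its arguments: {"type":"object","properties":{"plan":{"type":"array"}},"required":["plan"]}

```bash
ls; mkdir -p pics
python3 - <<'E'
from bench import *
import cv2,numpy as np,pickle
print(read_state())
a={n:get_image(n) for n in("top","side")}
pickle.dump(a,open('a.pkl','wb'))
for n in a:
    cv2.imwrite(f'pics/{n}.png',a[n]['img'][:,:,::-1]); print(n,a[n]['intrinsics'],a[n]['extrinsics'])
E
```

```text
pics
{'clock': 0.0, 'joints': array([ 1.57060379e+00,  3.85539864e-01,  6.58936292e-03, -4.92016036e-04,
       -1.19398135e+00, -2.58589916e-01]), 'joint_vel': array([ 3.41767066e-04, -9.93381888e-04,  6.39061383e-05,  5.49927464e-04,
        1.28088424e-03, -5.82184848e-04]), 'joint_efforts': array([-5.09837664e-04, -3.92291379e+01,  1.88399023e+01,  4.18629795e+00,
       -4.57428003e-03,  7.43120637e-06]), 'position': array([159.78000331, 603.61512557, 230.21842039]), 'ee_rot': array([ 9.91628321e-01, -1.29120410e-01, -8.91760374e-05,  1.08832134e-03]), 'contact_force': array([-0.16144246, -0.12182984, -0.65593794]), 'wrist_torque': array([-0.00667091,  0.02941776, -0.00253352]), 'grasp_force': 0.0, 'gripper_width': 85.98661034725052}
top [[458.56991293   0.         320.99817316]
 [  0.         458.56991293 200.78360056]
 [  0.           0.           1.        ]] [[-2.07159663e-02 -9.96108126e-01  8.56705853e-02  4.71984224e+02]
 [-9.99675764e-01  2.19064848e-02  1.29796953e-02  2.22949292e+02]
 [-1.48059213e-02 -8.53739209e-02 -9.96238966e-01  9.98817757e+02]
 [ 0.00000000e+00  0.00000000e+00  0.00000000e+00  1.00000000e+00]]
side [[370.90956216   0.         319.82652194]
 [  0.         370.90956216 202.99746686]
 [  0.           0.           1.        ]] [[ 9.69063171e-01  1.77684090e-01 -1.71303634e-01  7.19256777e+02]
 [ 2.46100040e-01 -7.48338032e-01  6.15974805e-01 -3.19786458e+02]
 [-1.87441012e-02 -6.39076329e-01 -7.68914887e-01  7.19404798e+02]
 [ 0.00000000e+00  0.00000000e+00  0.00000000e+00  1.00000000e+00]]
```

View pics/top.png

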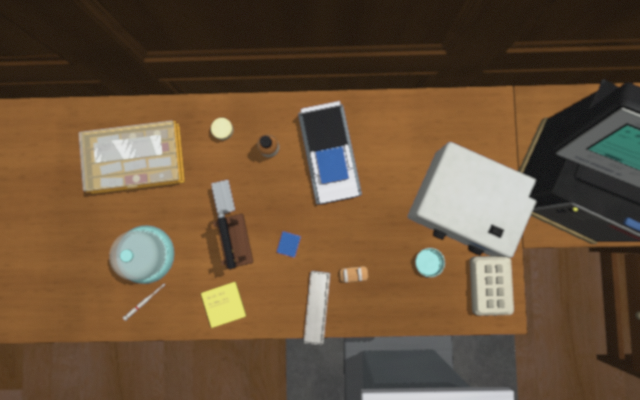

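View pics/side.png

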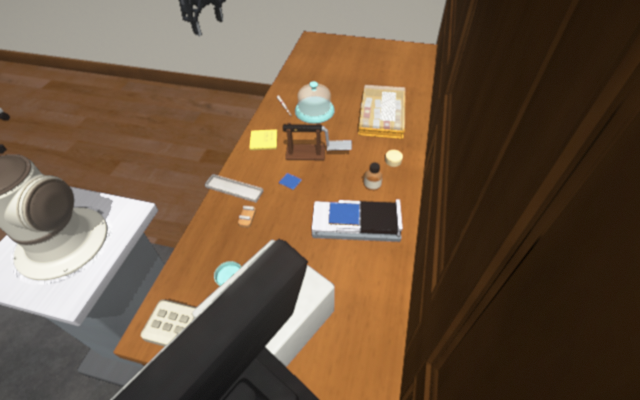

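Blue candidates: the blue face on the grey fixture at top (332,166), and a small blue square on the counter at (288,244), which is a look-alike. The black-handled spatula lies on its rest at (226,240). The bottle is at (267,146), the holder at (354,274) and the cup at (430,263). Next is a close crop with the measurements.

```bash
cat > h.py <<'E'
import numpy as np,cv2
def cloud(d,E=None):
    K=d['intrinsics'];E=d['extrinsics'] if E is None else E
    z=d['range_z'];v,u=np.mgrid[:z.shape[0],:z.shape[1]]
    P=np.stack([(u-K[0,2])/K[0,0]*z,(v-K[1,2])/K[1,1]*z,z],-1)
    W=P@E[:3,:3].T+E[:3,3]; W[z<=0]=np.nan
    return W
E
python3 - <<'E'
import pickle,cv2,numpy as np
from h import *
a=pickle.load(open('a.pkl','rb'));d=a['top'];W=cloud(d)
np.set_printoptions(precision=1,suppress=True)
for n,(u,v) in dict(plate=(332,166),pad=(324,128),deck=(339,193),small=(288,244),handle=(227,246),bottle=(267,140),holder=(354,274),cup=(430,263),counter=(280,200),restbase=(243,240),blade=(221,196)).items(): print(n,W[v,u])
im=d['img']
c1=cv2.resize(im[90:215,270:390],None,fx=3.3,fy=3.3,interpolation=cv2.INTER_CUBIC);c2=cv2.resize(im[170:295,180:300],None,fx=3.3,fy=3.3,interpolation=cv2.INTER_CUBIC)
cv2.imwrite('pics/c.png',np.hstack([c1,c2])[:,:,::-1])
hsv=cv2.cvtColor(im,cv2.COLOR_RGB2HSV)
blue=((hsv[...,0]>100)&(hsv[...,0]<125)&(hsv[...,1]>150)).astype(np.uint8)
n,l,st,c=cv2.connectedComponentsWithStats(blue)
for i in range(1,n):
    if st[i,4]>60 and st[i,0]<400:
        Q=W[l==i][:, :2].astype(np.float32); print(c[i],cv2.minAreaRect(Q),np.nanmedian(W[l==i][:,2]))
# heights
xy=W[...,:2];z=W[...,2]
m=(z>15)&(z<60)&(np.abs(xy[...,0]-663)<140)&(np.abs(xy[...,1]-205)<90)
n,l,st,c=cv2.connectedComponentsWithStats(m.astype(np.uint8));i=1+st[1:,4].argmax();print('fixture',cv2.minAreaRect(W[l==i][:,:2].astype(np.float32)))
m=(z>85)&(z<115)&(np.abs(xy[...,0]-470)<120)&(np.abs(xy[...,1]-440)<90)
n,l,st,c=cv2.connectedComponentsWithStats(m.astype(np.uint8));i=1+st[1:,4].argmax();print('handle',cv2.minAreaRect(W[l==i][:,:2].astype(np.float32)),np.nanmedian(z[l==i]))
E
```

```text
plate [627.7 210.7  39.8]
pad [711.1 225.9  34.1]
deck [571.5 196.9  25.7]
small [465.3 308.9   6.9]
handle [464.5 420.1 101.6]
bottle [679.5 343.4  72.1]
holder [398.9 168.8  12.1]
cup [418.3   4.4   1.5]
counter [561.4 325.5   1.5]
restbase [475.9 405.7   9.4]
blade [569.4 446.5  37.5]
[331.5 164.9] ((630.84130859375, 211.3876953125), (64.59961700439453, 52.27431869506836), 9.37443733215332) 37.98740283346916
[288.1 244. ] ((465.1992492675781, 308.6141052246094), (32.68288040161133, 39.91157913208008), 72.06547546386719) 6.484286134316108
fixture ((659.755126953125, 216.65838623046875), (203.5576629638672, 99.78441619873047), 10.364285469055176)
handle ((478.6431579589844, 420.9669189453125), (118.20220947265625, 33.56821823120117), 4.477346897125244) 99.56022339422145
```

View pics/c.png

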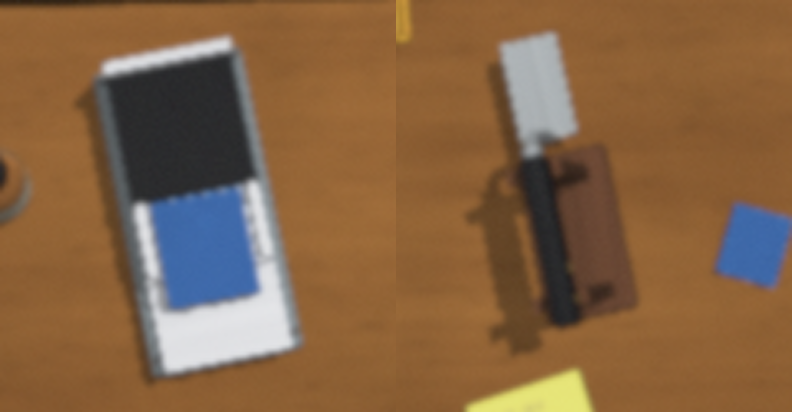

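The crop confirms it: the large blue plate (about 70 x 60) lies on the fixture at (625,211), and the counter square measures only 33 x 40. Next I move above the rest.

>>> jog_arm:
  plan:
    - [85,[0.5,0.14,-0.1],[0,0,0]]
    - [85,[1,0.28,-0.2],[0,0,0]]
    - [85,[1,0.28,-0.2],[0,0,0]]

```text
clock: 0.48
position: [251.9, 550.0, 252.0]
ee_rot: [0.991, -0.131, 0.0, -0.0]
contact_force: [-0.6, 0.1, -0.2]
gripper_width: 85.1
grasp_force: 0.0
```

>>> jog_arm:
  plan:
    - [85,[0.5,0.14,-0.1],[0,0,0]]
    - [85,[1,0.28,-0.2],[0,0,0]]
    - [85,[1,0.28,-0.2],[0,0,0]]

```text
clock: 0.85
position: [340.9, 497.8, 271.6]
ee_rot: [0.991, -0.131, 0.0, -0.0]
contact_force: [-1.2, 1.2, -0.2]
gripper_width: 85.0
grasp_force: 0.0
```

>>> jog_arm:
  plan:
    - [85,[0.5,0.14,0],[0,0,-0.15]]
    - [85,[1,0.28,0],[0,0,-0.3]]
    - [85,[1,0.28,0],[0,0,-0.43]]
    - [85,[1,0.28,0],[0,0,-0.43]]
    - [85,[1,0.28,0],[0,0,-0.43]]

```text
clock: 1.48
position: [427.5, 446.9, 270.9]
ee_rot: [0.995, 0.095, -0.0, 0.0]
contact_force: [-0.1, 0.3, 0.9]
gripper_width: 84.8
grasp_force: 0.0
```

```bash
cat >> h.py <<'E'
from scipy.spatial.transform import Rotation as R
def tool(s):
    T=np.eye(4);T[:3,:3]=R.from_quat(s['ee_rot']).as_matrix();T[:3,3]=s['position'];return T
E
python3 - <<'E'
from bench import *
from h import *
import pickle
np.set_printoptions(precision=2,suppress=True)
s=read_state();d=get_image('wrist');T=tool(s);print(T,d['tool_from_camera'],s['contact_force'],tcp_to_grasp)
pickle.dump((s,d),open('w1.pkl','wb'))
cv2.imwrite('pics/w1.png',d['img'][:,:,::-1])
W=cloud(d,T@d['tool_from_camera'])
im=d['img'];z=W[...,2]
print('counter z',np.nanmedian(z[(z<5)]))
m=(im.max(-1)<60)&(z>80)&(z<120)
n,l,st,c=cv2.connectedComponentsWithStats(m.astype(np.uint8));i=1+st[1:,4].argmax();r=cv2.minAreaRect(W[l==i][:,:2].astype(np.float32));print(r,cv2.boxPoints(r),np.nanmedian(z[l==i]))
E
```

```text
[[  0.98   0.19  -0.   427.47]
 [  0.19  -0.98  -0.   446.91]
 [ -0.     0.    -1.   270.88]
 [  0.     0.     0.     1.  ]] [[   0.     -0.95   -0.31   79.66]
 [   1.      0.      0.     -0.29]
 [  -0.     -0.31    0.95 -142.04]
 [   0.      0.      0.      1.  ]] [-0.06  0.32  0.94] 18.700000000000003
counter z -0.8182303925407268
((471.9704284667969, 421.0505676269531), (103.5928726196289, 22.065753936767578), 12.253366470336914) [[419.01 420.84]
 [423.7  399.28]
 [524.93 421.26]
 [520.25 442.83]] 99.03399867659999
```

View pics/w1.png

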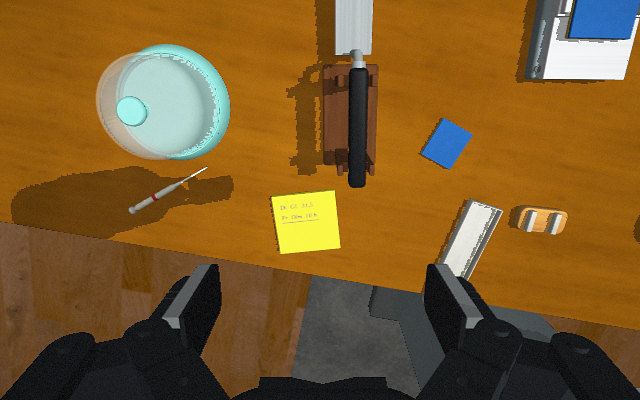

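Run:
```python
from h import *
import pickle
np.set_printoptions(precision=2,suppress=True)
s,d=pickle.load(open('w1.pkl','rb'));T=tool(s);W=cloud(d,T@d['tool_from_camera']);im=d['img']
reg=np.zeros(im.shape[:2],bool);reg[64:192,346:370]=1
m=reg&(im.max(-1)<70)&(W[...,2]>96.5)&(W[...,2]<104)
P=W[m];c=P.mean(0)
# per-row centreline
v=np.where(m.any(1))[0];C=np.array([W[r][m[r]].mean(0) for r in v])[4:-4]
k,b=np.polyfit(C[:,0],C[:,1],1);print('yaw deg',np.degrees(np.arctan(k)),len(P),P[:,2].mean())
u=np.array([1,k])/np.hypot(1,k);t=P[:,:2]@u;print('len',np.ptp(t),t.min(),t.max())
o0=np.array([0,b]);n=o0-u*(o0@u)
for q in(t.min()+70,t.max()-35):print('origin',n+u*q)
# posts: brown between 84..98 heights
m2=(W[...,2]>90)&(W[...,2]<97.5)&(im[...,0]>im[...,2]+20);m2[:,:310]=0;m2[:,390:]=0
print('cheeks',m2.sum(),W[m2].mean(0) if m2.any() else'')
m3=(W[...,2]>6)&(W[...,2]<14);m3[:60]=0;m3[185:]=0;m3[:,:310]=0;m3[:,390:]=0
print('foot',cv2.minAreaRect(W[m3][:,:2].astype(np.float32)))
B=W[2:45,338:368].reshape(-1,3);print('blade pts along x', [(int(B2[:,:2].mean(0)@u-t.max()+35),B2[:,2].mean()) for B2 in np.array_split(B,4)])
```

```text
yaw deg 11.653954211966747 2026 99.06607117493114
len 103.29686588711883 495.496390068052 598.7932559551708
origin [489.22 427.52]
origin [487.55 427.18]
cheeks 349 [476.91 424.23  95.17]
foot ((475.3449401855469, 425.2480773925781), (109.01209259033203, 59.96397018432617), 11.593958854675293)Traceback (most recent call last):
  File "<stdin>", line 19, in <module>
ValueError: cannot convert float NaN to integer
```

The wrist view shows the spatula handle at px (357,125) with the blade leading up to (354,20). The spatula origin is about (488,427) with a yaw of 11.7°. Now I descend on to it.

>>> jog_arm:
  plan:
    - [85,[0.26,0.16,0.4],[0,0,-0.012]]
    - [85,[0.52,0.31,0.8],[0,0,-0.012]]
    - [85,[0.52,0.31,1],[0,0,-0.012]]
    - [85,[0.52,0.31,1],[0,0,-0.012]]
    - [85,[0.52,0.31,1],[0,0,-0.012]]

```text
clock: 2.15
position: [485.4, 426.7, 172.7]
ee_rot: [0.995, 0.102, 0.001, -0.001]
contact_force: [0.3, 0.9, 0.4]
gripper_width: 85.1
grasp_force: 0.0
```

Run:
```python
from bench import *
from h import *
import pickle
np.set_printoptions(precision=2,suppress=True)
s=read_state();d=get_image('wrist');T=tool(s);M=d['tool_from_camera'];print(T[:3,3])
pickle.dump((s,d),open('w2.pkl','wb'))
cv2.imwrite('pics/w2.png',d['img'][:,:,::-1])
```

```text
[485.38 426.74 172.69]
```

View pics/w2.png

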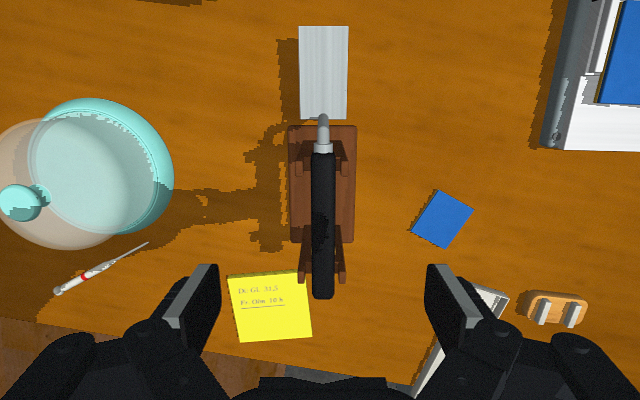

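The wrist view has the handle centred at px (323,225) between the open fingers and the whole blade at (299-348, 27-120). The next script measures the bend.

Run:
```python
from h import *
import pickle
np.set_printoptions(precision=2,suppress=True)
s,d=pickle.load(open('w2.pkl','rb'));T=tool(s);W=cloud(d,T@d['tool_from_camera'])
P=W[32:112,304:343].reshape(-1,3);P=P[np.isfinite(P[:,0])&(P[:,2]>10)]
u=np.array([np.cos(.2034),np.sin(.2034)]);n=np.array([-u[1],u[0]])
o=np.array([488.,427.3]);a=(P[:,:2]-o)@u;b=(P[:,:2]-o)@n
A=np.c_[a,b,np.ones(len(a))];c,*_=np.linalg.lstsq(A,P[:,2],rcond=None)
print('blade slope',c,'tip rise',c[0]*65,'res',(P[:,2]-A@c).std(),'range',a.min(),a.max(),b.min(),b.max(),'z at50',c@[50,0,1],'z115',c@[115,0,1])
m=(W[...,2]<8);m[:,180:300]=0;m[110:]=0;Q=W[m];Q=Q[np.isfinite(Q[:,0])];c2,*_=np.linalg.lstsq(np.c_[Q[:,:2],np.ones(len(Q))],Q[:,2],rcond=None);print('counter',c2,np.median(Q[:,2]))
H=W[150:298,316:331].reshape(-1,3);H=H[H[:,2]>96];a=(H[:,:2]-o)@u;b=(H[:,:2]-o)@n;print('handle',np.polyfit(a,b,1),np.polyfit(a,H[:,2],1),a.min(),a.max())
# blade edges
for v in(40,70,100):
    r=W[v];k=np.where(r[280:365,2]>15)[0]+280;print(v,[( (r[i,:2]-o)@u,(r[i,:2]-o)@n) for i in(k[0],k[-1])])
```

```text
blade slope [ 0.06 -0.   29.45] tip rise 3.9020995311258924 res 0.7324899819709115 range 55.40947019707071 111.06652458775086 -14.812692154726868 14.579206945222802 z at50 32.45507396288355 z115 36.357173494009444
counter [-0.   -0.    1.54] -0.5832540229085339
handle [ 0.  -0.2] [-0.   99.29] -67.19559347334523 36.884712837122684
40 [(np.float64(105.6732795492674), np.float64(17.320987427130184)), (np.float64(105.5815951166472), np.float64(-17.990068541289315))]
70 [(np.float64(85.29115091881398), np.float64(17.774859317207035)), (np.float64(85.33946548643293), np.float64(-17.88592769750097))]
100 [(np.float64(63.77291798047094), np.float64(17.377165170133996)), (np.float64(63.68924029793721), np.float64(-17.834474991279855))]
```

>>> jog_arm:
  plan:
    - [85,[0,0,0.4],[0,0,0]]
    - [85,[0,0,0.8],[0,0,0]]
    - [85,[0,0,1],[0,0,0]]
    - [85,[0,0,1],[0,0,0]]

```text
clock: 2.7
position: [484.8, 425.7, 70.9]
ee_rot: [0.995, 0.102, -0.0, 0.001]
contact_force: [0.4, 0.2, 0.8]
gripper_width: 85.1
grasp_force: 0.0
```

>>> jog_arm:
  plan:
    - [10,[0,0,0],[0,0,0]]
    - [10,[0,0,0],[0,0,0]]
    - [10,[0,0,0],[0,0,0]]
    - [10,[0,0,0],[0,0,0]]
    - [10,[0,0,0],[0,0,0]]
    - [10,[0,0,0],[0,0,0]]
    - [10,[0,0,0],[0,0,0]]
    - [10,[0,0,0],[0,0,0]]

```text
clock: 3.7
position: [485.6, 426.0, 72.1]
ee_rot: [0.995, 0.102, 0.0, -0.0]
contact_force: [-1.3, -0.4, 6.3]
gripper_width: 15.5
grasp_force: 59.2
```

>>> jog_arm:
  plan:
    - [10,[0,0,-0.1],[0,0,0]]
    - [10,[0,0,-0.3],[0,0,0]]
    - [10,[0,0,-0.6],[0,0,0]]
    - [10,[0,0,-0.9],[0,0,0]]
    - [10,[0,0,-1],[0,0,0]]
    - [10,[0,0,-1],[0,0,0]]
    - [10,[0,0,-1],[0,0,0]]

```text
clock: 4.58
position: [484.6, 424.9, 169.4]
ee_rot: [0.995, 0.102, -0.001, 0.001]
contact_force: [0.6, 1.2, -2.4]
gripper_width: 15.2
grasp_force: 58.5
```

Run:
```python
from bench import *
from h import *
import pickle
np.set_printoptions(precision=4,suppress=True)
s=read_state();d=get_image('wrist');T=tool(s);M=d['tool_from_camera'];print(T,s['contact_force'],s['wrist_torque'],s['grasp_force'])
pickle.dump((s,d),open('w3.pkl','wb'))
cv2.imwrite('pics/w3.png',d['img'][:,:,::-1])
# blade in tool coords
C=cloud(d,M);
P=C[40:330,270:370].reshape(-1,3)
P=P[np.isfinite(P[:,0])]
# spatula x rel grip; blade points z in tool ~ 59-19=40
m=(P[:,0]>55)&(P[:,0]<120)&(abs(P[:,1])<14)&(P[:,2]>25)&(P[:,2]<55);Q=P[m]
c,*_=np.linalg.lstsq(np.c_[Q[:,:2],np.ones(len(Q))],Q[:,2],rcond=None);print(c,Q.min(0),Q.max(0),len(Q))
```

```text
[[  0.9793   0.2023  -0.0025 484.6304]
 [  0.2022  -0.9793  -0.0025 424.8672]
 [ -0.003    0.0019  -1.     169.3752]
 [  0.       0.       0.       1.    ]] [ 0.6394  1.1553 -2.403 ] [-0.0141 -0.0544 -0.0108] 58.49797546863556
[-0.0442 -0.0029 41.6246] [ 55.0405 -13.9999  25.0812] [98.0259 13.9939 41.4745] 5406
```

View pics/w3.png

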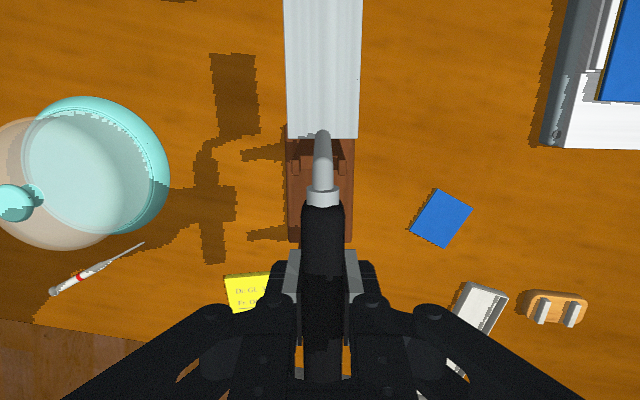

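Spatula in hand and off the rest, with the blade clear of it in the view at px (323,70). Next I travel to the fixture.

>>> jog_arm:
  plan:
    - [10,[-0.1,0.3,0],[0,0,0]]
    - [10,[-0.2,0.6,0],[0,0,0]]
    - [10,[-0.3,0.9,0],[0,0,0]]

```text
clock: 5.0
position: [473.6, 330.2, 170.0]
ee_rot: [0.995, 0.102, -0.001, 0.001]
contact_force: [0.5, 1.1, -1.9]
gripper_width: 15.2
grasp_force: 58.7
```

>>> jog_arm:
  plan:
    - [10,[-0.1,0.3,0],[0,0,0]]
    - [10,[-0.2,0.6,0],[0,0,0]]
    - [10,[-0.3,0.9,0],[0,0,0]]

```text
clock: 5.38
position: [462.5, 235.9, 170.3]
ee_rot: [0.995, 0.102, -0.001, 0.001]
contact_force: [1.2, 0.2, -1.2]
gripper_width: 14.9
grasp_force: 58.7
```

>>> jog_arm:
  plan:
    - [10,[-0.05,0.25,0],[0,0,0.011]]
    - [10,[-0.08,0.45,0],[0,0,0.022]]
    - [10,[-0.08,0.55,0],[0,0,0.022]]
    - [10,[-0.08,0.55,0],[0,0,0.022]]
    - [10,[-0.08,0.55,0],[0,0,0.022]]

```text
clock: 6.0
position: [466.7, 182.3, 171.2]
ee_rot: [0.996, 0.091, 0.0, -0.0]
contact_force: [-0.3, -0.3, -1.5]
gripper_width: 14.7
grasp_force: 58.7
```

Run:
```python
from bench import *
from h import *
import pickle
np.set_printoptions(precision=3,suppress=True)
s=read_state();d=get_image('wrist');T=tool(s);M=d['tool_from_camera'];print(T[:3,3],s['contact_force'],s['wrist_torque'])
pickle.dump((s,d),open('w4.pkl','wb'))
cv2.imwrite('pics/w4.png',d['img'][:,:,::-1])
```

```text
[466.702 182.341 171.231] [-0.275 -0.274 -1.507] [-0.007  0.009 -0.024]
```

View pics/w4.png

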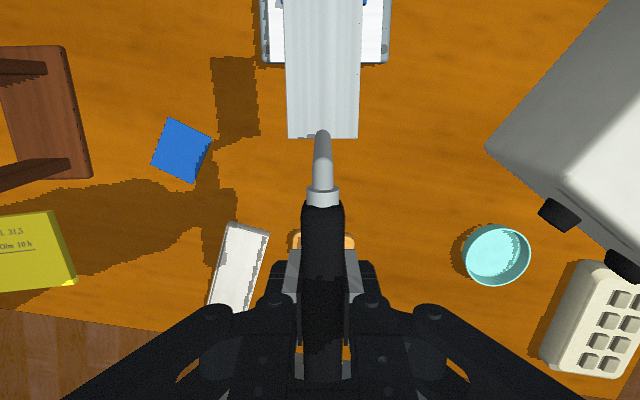

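Run:
```python
from h import *
import pickle
np.set_printoptions(precision=2,suppress=True)
a=pickle.load(open('a.pkl','rb'))
def rect(W,zlo):
    z=W[...,2];m=(z>zlo)&(z<60)&(np.abs(W[...,0]-663)<140)&(np.abs(W[...,1]-205)<90)
    n,l,st,c=cv2.connectedComponentsWithStats(m.astype(np.uint8));i=1+st[1:,4].argmax()
    return cv2.minAreaRect(W[l==i][:,:2].astype(np.float32))
for n in('top','side'):
    for zl in(8,15,20): print(n,zl,rect(cloud(a[n]),zl))
s,d=pickle.load(open('w4.pkl','rb'));T=tool(s);W=cloud(d,T@d['tool_from_camera'])
z=W[...,2]
f=np.radians(10.36);u=np.array([np.cos(f),np.sin(f)]);nn=np.array([-u[1],u[0]]);O=np.array([667.1,218.0])
F=np.dstack([(W[...,:2]-O)@u,(W[...,:2]-O)@nn,z])
m=(z>12)&(z<45);m[70:]=0;m[:,:250]=0;m[:,400:]=0
Q=F[m];print('near edge x',np.percentile(Q[:,0],[0,1,5]),'y',np.percentile(Q[:,1],[0,1,99,100]))
L=F[5:60,255:290];L=L[(L[...,2]>12)&(L[...,2]<45)]
for x0 in range(-108,-80,6):
    q=Q[(abs(Q[:,0]-x0)<3)];print(x0,np.percentile(q[:,1],[1,99]) if len(q) else'',np.median(q[:,2]) if len(q) else '')
for nm,W2 in(('top',cloud(a['top'])),('side',cloud(a['side']))):
    F2=np.dstack([(W2[...,:2]-O)@u,(W2[...,:2]-O)@nn,W2[...,2]]);im=a[nm]['img']
    b=(im[...,2]>110)&(im[...,0]<80)&(abs(F2[...,0]+30)<60)&(abs(F2[...,1])<60)&(F2[...,2]>30)
    q=F2[b];r=cv2.minAreaRect(q[:,:2].astype(np.float32));print('plate in fixture',nm,r)
    dk=(im.max(-1)<45)&(abs(F2[...,1])<60)&(F2[...,2]>30)&(F2[...,0]>-20)&(F2[...,0]<110);q=F2[dk];print('pad',cv2.minAreaRect(q[:,:2].astype(np.float32)))
```

```text
top 8 ((660.409423828125, 216.59381103515625), (204.8217315673828, 100.14689636230469), 10.364285469055176)
top 15 ((659.755126953125, 216.65838623046875), (203.5576629638672, 99.78441619873047), 10.364285469055176)
top 20 ((659.795654296875, 216.78286743164062), (204.10537719726562, 94.79126739501953), 9.574517250061035)
side 8 ((657.8811645507812, 212.33251953125), (204.0674591064453, 94.94029998779297), 10.287912368774414)
side 15 ((657.8321533203125, 212.4849395751953), (203.96099853515625, 94.56880950927734), 10.418950080871582)
side 20 ((656.8424682617188, 214.43951416015625), (202.7824249267578, 90.45578002929688), 10.272377014160156)
near edge x [-109.95 -109.72 -107.72] y [-50.76 -50.07  48.64  49.28]
-108 [-49.4   47.67] 23.876085163553824
-102 [-49.78  48.95] 23.956758735278754
-96 [-50.31  48.6 ] 23.987155373544
-90 [-49.85  48.16] 23.944965496088912
-84 [-50.45  48.92] 23.911266379447
plate in fixture top ((-35.9998664855957, 0.49144935607910156), (53.68257141113281, 69.76532745361328), 89.28919982910156)
pad ((43.329227447509766, -0.3240966796875), (73.68387603759766, 76.73064422607422), 89.3330078125)
plate in fixture side ((-38.90365219116211, -1.5157966613769531), (52.374629974365234, 62.106964111328125), 89.59204864501953)
pad ((68.24095153808594, -41.66259002685547), (20.368650436401367, 0.0), -176.10191345214844)
```

Fixture origin is (667,218) with a yaw of 10.4°. The blade lies along its axis at px (322,65), with the tip short of the plate. Now I pitch the tip down and descend, stopping short of the deck.

>>> jog_arm:
  plan:
    - [10,[0.03,0.017,0.3],[0,-0.037,0]]
    - [10,[0.03,0.017,0.6],[0,-0.073,0]]
    - [10,[0.03,0.017,0.8],[0,-0.073,0]]
    - [10,[0.03,0.017,0.85],[0,-0.073,0]]
    - [10,[0.03,0.017,0.87],[0,-0.073,0]]
    - [10,[0.03,0.017,0.87],[0,-0.073,0]]
    - [10,[0.03,0.017,0.87],[0,-0.073,0]]

```text
clock: 6.92
position: [470.1, 181.0, 85.2]
ee_rot: [0.995, 0.09, -0.037, 0.003]
contact_force: [-0.1, 0.5, -1.5]
gripper_width: 15.3
grasp_force: 58.6
```

Run:
```python
from bench import *
from h import *
import pickle
np.set_printoptions(precision=3,suppress=True)
s=read_state();T=tool(s);print(T,s['contact_force'],s['wrist_torque'])
d=get_image('side');cv2.imwrite('pics/s5.png',cv2.resize(d['img'][150:260,260:420],None,fx=4.5,fy=4.5,interpolation=cv2.INTER_CUBIC)[:,:,::-1])
s=read_state();print(s['position'],s['contact_force'],s['wrist_torque'])
```

```text
[[  0.981   0.18   -0.074 470.059]
 [  0.18   -0.984  -0.013 180.97 ]
 [ -0.075  -0.001  -0.997  85.17 ]
 [  0.      0.      0.      1.   ]] [-0.086  0.504 -1.467] [ 0.025 -0.145 -0.02 ]
[469.959 180.882  85.072] [-0.033 -0.358 -1.331] [ 0.034 -0.188 -0.008]
```

View pics/s5.png

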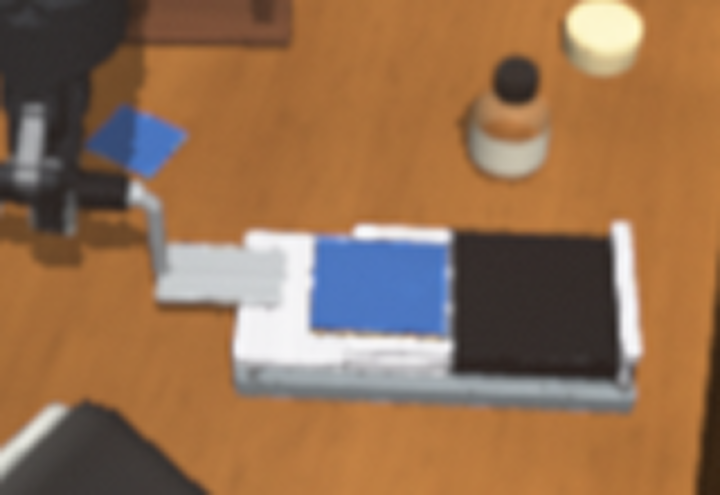

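```bash
cat > st.py <<'E'
from bench import *
from h import *
np.set_printoptions(precision=2,suppress=True)
s=read_state();T=tool(s)
O=np.array([667.1,218.0]);f=np.radians(10.36);u=np.array([np.cos(f),np.sin(f)]);n=np.array([-u[1],u[0]])
tip=T[:3,3]+T[:3,:3]@[117.8,0,37]
e=R.from_matrix(T[:3,:3]).as_matrix()
print('t',round(s['clock'],2),'tcp',s['position'],'F',s['contact_force'],'M',s['wrist_torque'],'tip fix',(tip[:2]-O)@u,(tip[:2]-O)@n+.8,tip[2]+1,'yaw',np.degrees(np.arctan2(T[1,0],T[0,0]))-10.36,'pitch',np.degrees(np.arcsin(T[2,0])))
E
python3 st.py
```

```text
t 6.97 tcp [469.96 180.88  85.07] F [-0.03 -0.36 -1.33] M [ 0.03 -0.19 -0.01] tip fix -85.90633013481164 -0.18641867611620866 40.34666411007697 yaw 0.024677582159569056 pitch -4.298485287465636
```

>>> jog_arm:
  plan:
    - [10,[0,0,0.03],[0,0,0]]
    - [10,[0,0,0.06],[0,0,0]]
    - [10,[0,0,0.09],[0,0,0]]
    - [10,[0,0,0.11],[0,0,0]]
    - [10,[0,0,0.12],[0,0,0]]
    - [10,[0,0,0.12],[0,0,0]]
    - [10,[0,0,0.12],[0,0,0]]

```text
clock: 7.85
position: [468.9, 180.5, 72.4]
ee_rot: [0.995, 0.09, -0.038, 0.003]
contact_force: [0.5, 0.4, -1.2]
gripper_width: 14.9
grasp_force: 58.6
```

```bash
python3 st.py
```

```text
t 7.85 tcp [468.86 180.51  72.42] F [ 0.48  0.36 -1.23] M [ 0.04 -0.13  0.04] tip fix -87.1110025731562 -0.39759909723134723 27.558469677223627 yaw 0.01603606799573143 pitch -4.367885804691108
```

>>> jog_arm:
  plan:
    - [10,[0,0,0.005],[0,0,0]]
    - [10,[0,0,0.01],[0,0,0]]
    - [10,[0,0,0.01],[0,0,0]]
    - [10,[0,0,0.01],[0,0,0]]

```text
clock: 8.35
position: [468.7, 180.4, 71.4]
ee_rot: [0.995, 0.09, -0.038, 0.003]
contact_force: [-0.5, -0.9, -2.2]
gripper_width: 15.2
grasp_force: 58.6
```

```bash
python3 st.py
```

```text
t 8.35 tcp [468.68 180.43  71.35] F [-0.52 -0.9  -2.15] M [-0.   -0.19  0.01] tip fix -87.30798101574754 -0.45762475009827286 26.46170460483355 yaw 0.010543893083797329 pitch -4.381591247258884
```

>>> jog_arm:
  plan:
    - [10,[0,0,0.004],[0,0,0]]
    - [10,[0,0,0.008],[0,0,0]]
    - [10,[0,0,0.008],[0,0,0]]
    - [10,[0,0,0.008],[0,0,0]]

```text
clock: 8.85
position: [468.6, 180.4, 70.7]
ee_rot: [0.995, 0.09, -0.038, 0.003]
contact_force: [-1.4, 0.3, -0.1]
gripper_width: 14.6
grasp_force: 58.8
```

```bash
python3 st.py
```

```text
t 8.85 tcp [468.57 180.41  70.67] F [-1.38  0.29 -0.09] M [ 0.06  0.1  -0.04] tip fix -87.42609942477206 -0.45069709210278863 25.776027259125065 yaw 0.013732267282289712 pitch -4.383530074660933
```

>>> jog_arm:
  plan:
    - [10,[0,0,0.004],[0,0,0]]
    - [10,[0,0,0.006],[0,0,0]]
    - [10,[0,0,0.006],[0,0,0]]
    - [10,[0,0,0.006],[0,0,0]]

```text
clock: 9.35
position: [468.4, 180.3, 70.1]
ee_rot: [0.995, 0.09, -0.038, 0.004]
contact_force: [-3.4, -0.6, 3.3]
gripper_width: 15.0
grasp_force: 59.2
```

```bash
python3 st.py
```

```text
t 9.35 tcp [468.37 180.33  70.08] F [-3.37 -0.61  3.35] M [-0.06  0.55 -0.01] tip fix -87.65015054673431 -0.49890834334095246 25.147187416779268 yaw 0.012840526540694341 pitch -4.402384815588407
```

Contact is felt (moment about y goes from -0.17 to +0.55; onset about 1 mm back in command). I raise about 1.75 mm and slide under the overhang.

>>> jog_arm:
  plan:
    - [10,[0,0,-0.01],[0,0,0]]
    - [10,[0,0,-0.0175],[0,0,0]]
    - [10,[0.03,0,-0.02],[0,0,0]]
    - [10,[0.06,0,-0.022],[0,0,0]]
    - [10,[0.09,0,-0.024],[0,0,0]]
    - [10,[0.12,0,-0.0265],[0,0,0]]
    - [10,[0.15,0,-0.029],[0,0,0]]
    - [10,[0.17,0,-0.0305],[0,0,0]]
    - [10,[0.18,0,-0.031],[0,0,0]]
    - [10,[0.18,0,-0.031],[0,0,0]]

```text
clock: 10.6
position: [486.5, 183.7, 71.7]
ee_rot: [0.995, 0.09, -0.038, 0.003]
contact_force: [0.2, 0.2, -1.8]
gripper_width: 15.0
grasp_force: 58.7
```

```bash
python3 st.py
```

```text
t 10.6 tcp [486.48 183.69  71.66] F [ 0.17  0.25 -1.76] M [ 0.04 -0.12  0.06] tip fix -69.22294894130037 -0.4525519737283079 26.7642700174353 yaw 0.008325468530015812 pitch -4.383276879177533
```

>>> jog_arm:
  plan:
    - [10,[0.03,0,-0.0023],[0,0,0]]
    - [10,[0.06,0,-0.0046],[0,0,0]]
    - [10,[0.09,0,-0.007],[0,0,0]]
    - [10,[0.11,0,-0.0084],[0,0,0]]
    - [10,[0.11,0,-0.0084],[0,0,0]]

```text
clock: 11.22
position: [497.5, 185.7, 71.6]
ee_rot: [0.995, 0.09, -0.038, 0.003]
contact_force: [-0.7, -0.4, -1.1]
gripper_width: 15.0
grasp_force: 58.7
```

Run:
```python
exec(open('st.py').read())
d=get_image('side');cv2.imwrite('pics/s6.png',cv2.resize(d['img'][170:260,290:420],None,fx=5.5,fy=5.5,interpolation=cv2.INTER_CUBIC)[:,:,::-1])
```

```text
t 11.22 tcp [497.48 185.7   71.59] F [-0.66 -0.4  -1.08] M [ 0.04 -0.14 -0.03] tip fix -58.03502179148772 -0.46239668238724563 26.694759137226676 yaw 0.005324499793060156 pitch -4.38274058324584
```

View pics/s6.png

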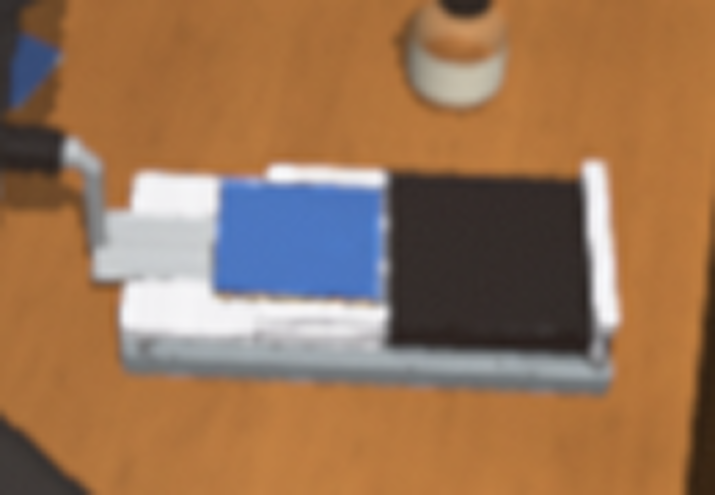

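The side view shows the blade in under the near edge (px ~215,245), the plate not moved. Next I lift it in an arc.

>>> jog_arm:
  plan:
    - [10,[-0.002,0,-0.032],[0,0,0]]
    - [10,[-0.002,0,-0.061],[0,0,0]]
    - [10,[0,0,-0.099],[0,0,0]]
    - [10,[0.005,0,-0.139],[0,0,0]]
    - [10,[0.013,0,-0.178],[0,0,0]]
    - [10,[0.025,0,-0.214],[0,0,0]]
    - [10,[0.038,0,-0.252],[0,0,0]]
    - [10,[0.055,0,-0.288],[0,0,0]]
    - [10,[0.074,0,-0.323],[0,0,0]]
    - [10,[0.09,0,-0.349],[0,0,0]]

```text
clock: 12.52
position: [509.0, 187.8, 106.0]
ee_rot: [0.995, 0.09, -0.038, 0.003]
contact_force: [-1.4, -1.0, -2.0]
gripper_width: 15.0
grasp_force: 58.6
```

Run:
```python
exec(open('st.py').read())
d=get_image('side');W=cloud(d);F=np.dstack([(W[...,:2]-O)@u,(W[...,:2]-O)@n,W[...,2]]);im=d['img'].astype(int)
b=(im[...,2]>im[...,0]+60)&(im[...,2]>90)&(abs(F[...,0])<100)&(abs(F[...,1])<60)&(F[...,2]>25);q=F[b]
c=q.mean(0);U,S,V=np.linalg.svd(q-c,full_matrices=False);print('blue',len(q),c,'normal',V[2],q.min(0),q.max(0))
cv2.imwrite('pics/s7.png',cv2.resize(d['img'][150:260,260:420],None,fx=4.5,fy=4.5,interpolation=cv2.INTER_CUBIC)[:,:,::-1])
```

```text
t 12.53 tcp [508.99 187.83 106.  ] F [-1.38 -0.97 -1.99] M [-0.02  0.11  0.02] tip fix -46.31679108140846 -0.41889305368138485 61.13358943116729 yaw 0.011370097007784352 pitch -4.370659874686901
blue 479 [-28.93  -1.97  57.55] normal [-0.6  0.  -0.8] [-57.16 -29.96  34.26] [-0.75 28.88 79.27]
```

>>> jog_arm:
  plan:
    - [10,[0.022,0,-0.033],[0,0,0]]
    - [10,[0.045,0,-0.064],[0,0,0]]
    - [10,[0.071,0,-0.093],[0,0,0]]
    - [10,[0.099,0,-0.12],[0,0,0]]
    - [10,[0.129,0,-0.145],[0,0,0]]
    - [10,[0.161,0,-0.169],[0,0,0]]
    - [10,[0.194,0,-0.189],[0,0,0]]
    - [10,[0.228,0,-0.208],[0,0,0]]
    - [10,[0.264,0,-0.224],[0,0,0]]
    - [10,[0.301,0,-0.238],[0,0,0]]

```text
clock: 13.82
position: [540.4, 193.6, 127.3]
ee_rot: [0.995, 0.09, -0.038, 0.003]
contact_force: [-0.4, 0.2, -1.8]
gripper_width: 14.9
grasp_force: 58.6
```

Run:
```python
exec(open('st.py').read())
d=get_image('side');W=cloud(d);F=np.dstack([(W[...,:2]-O)@u,(W[...,:2]-O)@n,W[...,2]]);im=d['img'].astype(int)
b=(im[...,2]>im[...,0]+40)&(im[...,2]>70)&(abs(F[...,0])<100)&(abs(F[...,1])<60)&(F[...,2]>25);q=F[b]
c=q.mean(0);U,S,V=np.linalg.svd(q-c,full_matrices=False);print('blue',len(q),c,'normal',V[2],q.min(0),q.max(0))
```

```text
t 13.82 tcp [540.41 193.59 127.31] F [-0.38  0.21 -1.79] M [ 0.02 -0.13  0.08] tip fix -14.374467650953159 -0.399228883217531 82.44662215828893 yaw 0.011745851635405202 pitch -4.368674646350371
blue 83 [-9.21 -9.56 84.05] normal [ 0.98 -0.    0.18] [-14.15 -30.59  33.39] [ -0.69  20.75 106.15]
```

>>> jog_arm:
  plan:
    - [10,[0.037,0,-0.011],[0,0,0]]
    - [10,[0.075,0,-0.017],[0,0,0]]
    - [10,[0.115,0,-0.02],[0,0,0]]
    - [10,[0.154,0,-0.022],[0,0,0]]
    - [10,[0.194,0,-0.022],[0,0,0]]
    - [10,[0.232,0,-0.022],[0,0,0]]
    - [10,[0.27,0,-0.022],[0,0,0]]
    - [10,[0.308,0,-0.022],[0,0,0]]
    - [10,[0.345,0,-0.022],[0,0,0]]
    - [10,[0.345,0,-0.022],[0,0,0]]

```text
clock: 15.12
position: [574.3, 199.8, 126.7]
ee_rot: [0.995, 0.09, -0.038, 0.003]
contact_force: [0.7, -0.2, -2.5]
gripper_width: 15.2
grasp_force: 58.6
```

>>> jog_arm:
  plan:
    - [10,[-0.15,0,-0.1],[0,0,0]]
    - [10,[-0.3,0,-0.1],[0,0,0]]
    - [10,[-0.5,0,-0.1],[0,0,0]]
    - [10,[-0.7,0,-0.1],[0,0,0]]
    - [10,[-0.7,0,-0.1],[0,0,0]]

```text
clock: 15.75
position: [504.3, 186.9, 143.0]
ee_rot: [0.995, 0.091, -0.038, 0.003]
contact_force: [-0.2, 0.3, -2.6]
gripper_width: 15.2
grasp_force: 58.6
```

Run:
```python
exec(open('st.py').read())
d=get_image('side');cv2.imwrite('pics/s8.png',cv2.resize(d['img'][150:260,260:420],None,fx=4.5,fy=4.5,interpolation=cv2.INTER_CUBIC)[:,:,::-1])
import pickle;pickle.dump(d,open('s8.pkl','wb'))
for nm in('top','side'):
    d=get_image(nm) if nm=='top' else d
    W=cloud(d);F=np.dstack([(W[...,:2]-O)@u,(W[...,:2]-O)@n,W[...,2]]);im=d['img'].astype(int)
    m=(F[...,2]>38.5)&(F[...,2]<48)&(im[...,0]>im[...,2]+40)&(abs(F[...,0]-30)<80)&(abs(F[...,1])<50);q=F[m]
    print(nm,m.sum(),q.mean(0),cv2.minAreaRect(q[:,:2].astype(np.float32)))
```

```text
t 15.75 tcp [504.33 186.89 143.  ] F [-0.23  0.27 -2.55] M [ 0.01 -0.21  0.02] tip fix -51.06356514107036 -0.3833112317362448 98.14650741879231 yaw 0.0651918481878262 pitch -4.362653228238153
top 930 [39.2   0.65 43.76] ((39.64363098144531, -0.5526866912841797), (62.761932373046875, 72.28480529785156), 89.03955841064453)
side 930 [39.2   0.65 43.76] ((39.64363098144531, -0.5526866912841797), (62.761932373046875, 72.28480529785156), 89.03955841064453)
```

View pics/s8.png

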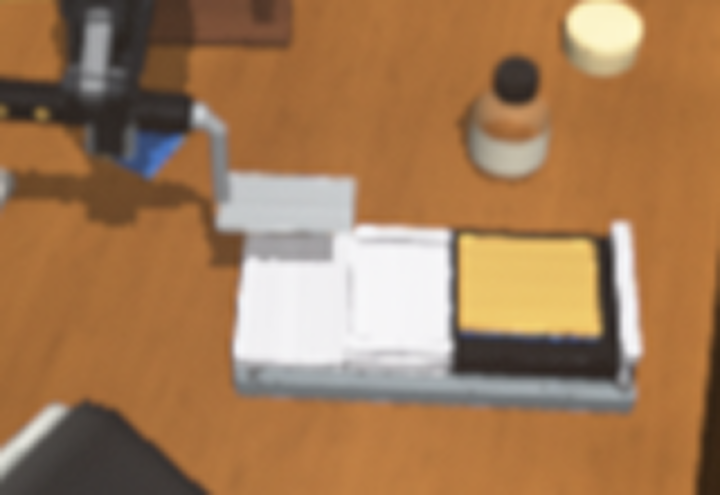

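The plate lies brass side up on the pad, square, at px (530,285), centred near x = 39 mm, so it still needs about 11 mm. I lower the blade behind it.

>>> jog_arm:
  plan:
    - [10,[0.1,0,0.1],[0,0,0]]
    - [10,[0.2,0,0.2],[0,0,0]]
    - [10,[0.3,0,0.3],[0,0,0]]
    - [10,[0.4,0,0.4],[0,0,0]]
    - [10,[0.434,0,0.5],[0,0,0]]
    - [10,[0.434,0,0.55],[0,0,0]]
    - [10,[0.434,0,0.563],[0,0,0]]
    - [10,[0.434,0,0.563],[0,0,0]]
    - [10,[0.434,0,0.563],[0,0,0]]

```text
clock: 16.98
position: [544.7, 194.5, 83.2]
ee_rot: [0.995, 0.09, -0.038, 0.003]
contact_force: [-1.0, -1.0, -1.8]
gripper_width: 15.0
grasp_force: 58.6
```

```bash
python3 st.py
```

```text
t 16.98 tcp [544.65 194.49  83.24] F [-1.02 -0.95 -1.84] M [ 0.02 -0.21  0.02] tip fix -9.99984573603409 -0.2344485867066064 38.469109331896114 yaw 0.02641959645621128 pitch -4.31974284197318
```

>>> jog_arm:
  plan:
    - [10,[0.025,0,-0.0019],[0,0,0]]
    - [10,[0.05,0,-0.0038],[0,0,0]]
    - [10,[0.075,0,-0.0057],[0,0,0]]
    - [10,[0.1,0,-0.0076],[0,0,0]]
    - [10,[0.12,0,-0.0092],[0,0,0]]
    - [10,[0.14,0,-0.0107],[0,0,0]]
    - [10,[0.16,0,-0.0122],[0,0,0]]
    - [10,[0.18,0,-0.0138],[0,0,0]]
    - [10,[0.2,0,-0.0153],[0,0,0]]
    - [10,[0.2,0,-0.0153],[0,0,0]]

```text
clock: 18.23
position: [564.5, 198.0, 82.6]
ee_rot: [0.995, 0.09, -0.038, 0.003]
contact_force: [0.3, 0.4, -1.4]
gripper_width: 14.9
grasp_force: 58.6
```

```bash
cat > pl.py <<'E'
exec(open('st.py').read())
d=get_image('top');W=cloud(d);F=np.dstack([(W[...,:2]-O)@u,(W[...,:2]-O)@n,W[...,2]]);im=d['img'].astype(int)
m=(F[...,2]>38.5)&(F[...,2]<52)&(im[...,0]>im[...,2]+40)&(abs(F[...,0]-30)<80)&(abs(F[...,1])<50);q=F[m]
print(m.sum(),q.mean(0),cv2.minAreaRect(q[:,:2].astype(np.float32)))
E
python3 pl.py
```

```text
t 18.23 tcp [564.51 198.    82.55] F [ 0.31  0.41 -1.36] M [-0.   -0.17 -0.02] tip fix 10.128514026827487 -0.3990911516721547 37.70254185337072 yaw 0.010563957277607727 pitch -4.361189559917234
291 [67.82  7.21 43.77] ((71.45298767089844, 5.171985626220703), (35.836124420166016, 71.39860534667969), 26.883237838745117)
```

>>> jog_arm:
  plan:
    - [10,[0.008,0,-0.007],[0,0,0]]
    - [10,[0.016,0,-0.008],[0,0,0]]
    - [10,[0.024,0,-0.008],[0,0,0]]
    - [10,[0.03,0,-0.009],[0,0,0]]
    - [10,[0.03,0,-0.009],[0,0,0]]
    - [10,[0.03,0,-0.009],[0,0,0]]

```text
clock: 19.02
position: [567.3, 198.5, 83.3]
ee_rot: [0.995, 0.09, -0.038, 0.003]
contact_force: [0.3, 0.4, -1.8]
gripper_width: 14.9
grasp_force: 58.6
```

```bash
python3 st.py
```

```text
t 19.02 tcp [567.31 198.49  83.31] F [ 0.26  0.45 -1.77] M [-0.03 -0.06 -0.01] tip fix 12.961535179133973 -0.41552560931113036 38.436072922881834 yaw 0.012294311093372201 pitch -4.373684039306505
```

>>> jog_arm:
  plan:
    - [10,[0.005,0,0],[0,0,0]]
    - [10,[0.01,0,-0.001],[0,0,0]]
    - [10,[0.01,0,-0.001],[0,0,0]]
    - [10,[0.01,0,-0.001],[0,0,0]]

```text
clock: 19.52
position: [568.3, 198.7, 83.3]
ee_rot: [0.995, 0.09, -0.038, 0.003]
contact_force: [-0.7, -0.3, -1.5]
gripper_width: 15.0
grasp_force: 58.6
```

Run:
```python
exec(open('st.py').read())
d=get_image('side');W=cloud(d);F=np.dstack([(W[...,:2]-O)@u,(W[...,:2]-O)@n,W[...,2]]);im=d['img'].astype(int)
m=(F[...,2]>36)&(F[...,2]<52)&(im[...,0]>im[...,2]+50)&(im[...,0]>130)&(abs(F[...,0]-40)<60)&(abs(F[...,1])<50);q=F[m]
print(m.sum(),q.mean(0),cv2.minAreaRect(q[:,:2].astype(np.float32)))
cv2.imwrite('pics/s9.png',cv2.resize(d['img'][170:260,310:420],None,fx=6,fy=6,interpolation=cv2.INTER_CUBIC)[:,:,::-1])
```

```text
t 19.52 tcp [568.31 198.68  83.32] F [-0.71 -0.27 -1.53] M [ 0.02 -0.02  0.  ] tip fix 13.978170048028952 -0.41253266354248397 38.44230218252719 yaw 0.011252577247288897 pitch -4.372197292641752
675 [47.12 -1.02 43.59] ((42.903053283691406, 5.895225524902344), (81.88839721679688, 72.08529663085938), 0.6612334251403809)
```

>>> jog_arm:
  plan:
    - [10,[0.005,0,0],[0,0,0]]
    - [10,[0.008,0,-0.001],[0,0,0]]
    - [10,[0.008,0,-0.001],[0,0,0]]

```text
clock: 19.95
position: [569.1, 198.8, 83.3]
ee_rot: [0.995, 0.09, -0.038, 0.003]
contact_force: [-0.5, 0.3, -1.3]
gripper_width: 14.9
grasp_force: 58.6
```

```bash
python3 st.py
```

```text
t 19.95 tcp [569.08 198.84  83.35] F [-0.55  0.27 -1.26] M [-0.03 -0.    0.02] tip fix 14.7696346002974 -0.39849567974156197 38.46483098063525 yaw 0.010368772427012729 pitch -4.376053007141882
```

>>> jog_arm:
  plan:
    - [10,[0.004,0,0],[0,0,0]]
    - [10,[0.007,0,0],[0,0,0]]
    - [10,[0.007,0,0],[0,0,0]]

```text
clock: 20.32
position: [569.5, 198.9, 83.3]
ee_rot: [0.995, 0.09, -0.038, 0.004]
contact_force: [-1.5, 0.2, -0.5]
gripper_width: 14.5
grasp_force: 58.7
```

```bash
python3 st.py
```

```text
t 20.32 tcp [569.5  198.86  83.34] F [-1.46  0.19 -0.46] M [-0.04  0.3   0.08] tip fix 15.155675153278052 -0.45797370257865344 38.389795128798696 yaw 0.010529254494816342 pitch -4.4099773764409465
```

The force rises where the stop should be (tip at 15.2 mm), so I retreat and check.

>>> jog_arm:
  plan:
    - [10,[-0.05,0,0],[0,0,0]]
    - [10,[-0.2,0,0],[0,0,0]]
    - [10,[-0.4,0,-0.1],[0,0,0]]
    - [10,[-0.6,0,-0.4],[0,0,0]]
    - [10,[-0.8,0,-0.7],[0,0,0]]
    - [10,[-1,0,-0.9],[0,0,0]]
    - [10,[-1,0,-0.9],[0,0,0]]

```text
clock: 21.2
position: [477.8, 182.4, 182.8]
ee_rot: [0.995, 0.091, -0.036, 0.002]
contact_force: [0.7, -0.7, -2.0]
gripper_width: 14.8
grasp_force: 58.7
```

```bash
cat >> pl.py <<'E'
w=F[m]
c=F[(F[...,2]>42)&(F[...,2]<50)&(F[...,0]>80)&(F[...,0]<100)&(abs(F[...,1])<45)&(im.min(-1)>150)];print('stop',len(c),c.min(0) if len(c) else '',c.mean(0) if len(c) else '')
cv2.imwrite('pics/t10.png',cv2.resize(d['img'][90:215,270:390],None,fx=4.6,fy=4.6,interpolation=cv2.INTER_CUBIC)[:,:,::-1])
E
python3 pl.py
```

```text
t 21.2 tcp [477.81 182.38 182.85] F [ 0.68 -0.66 -1.99] M [-0.02 -0.2  -0.03] tip fix -77.78605339280014 0.02823510627840442 138.45101359426258 yaw 0.07248274096517626 pitch -4.133619192013567
915 [49.77  0.3  43.84] ((50.178466796875, -0.7082576751708984), (69.99688720703125, 62.426910400390625), 0.28487610816955566)
stop 146 [ 84.58 -41.61  42.07] [88.93 -0.73 45.81]
```

View pics/t10.png

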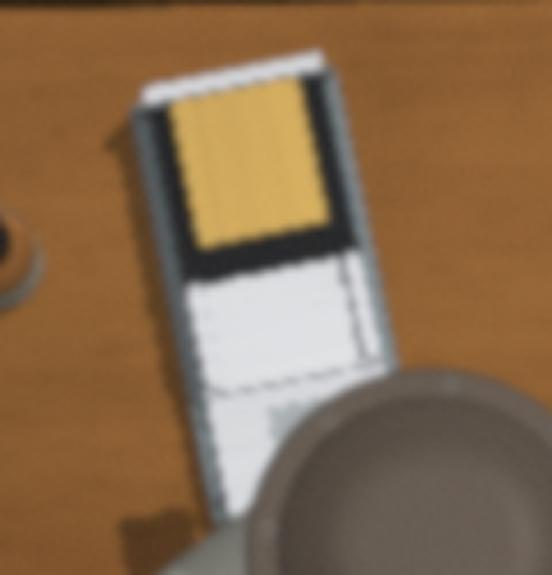

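The plate is home: brass up at px (250,160), touching the stop, centred at x = 50.2, y ≈ -0.7 and square to 0.3°. I take the spatula back to its rest.

>>> jog_arm:
  plan:
    - [10,[0.1,-0.3,0],[0,0.035,-0.011]]
    - [10,[0.15,-0.6,0],[0,0.073,-0.022]]
    - [10,[0.2,-0.9,0],[0,0.073,-0.022]]
    - [10,[0.2,-0.9,0],[0,0.073,-0.022]]
    - [10,[0.2,-0.9,0],[0,0.073,-0.022]]

```text
clock: 21.88
position: [481.4, 273.8, 177.8]
ee_rot: [0.995, 0.102, -0.001, 0.0]
contact_force: [-1.1, -0.7, -1.9]
gripper_width: 15.2
grasp_force: 58.8
```

```bash
cat > go.py <<'E'
from bench import *
from h import *
import pickle
np.set_printoptions(precision=4,suppress=True)
s=read_state();T=tool(s);Rg=R.from_euler('z',11.65,degrees=True).as_matrix()@np.diag([1,-1,-1.])
print('tcp',s['position'],'F',s['contact_force'],s['wrist_torque'])
for z in(170,75,72): print(z,'shift',T[:3,:3].T@(np.array([485.4,426.2,z])-T[:3,3])/100)
print('turn',R.from_matrix(T[:3,:3].T@Rg).as_rotvec()/np.pi*3)
def blade(d):
    C=cloud(d,d['tool_from_camera']);P=C.reshape(-1,3);P=P[(P[:,0]>60)&(P[:,0]<95)&(abs(P[:,1])<13)&(P[:,2]>25)&(P[:,2]<50)]
    return np.polyfit(P[:,0],P[:,2],1),P.shape
print('w3',blade(pickle.load(open('w3.pkl','rb'))[1]),'now',blade(get_image('wrist')))
E
python3 go.py
```

```text
tcp [481.4287 273.753  177.8215] F [-1.0868 -0.7273 -1.8513] [-0.0262 -0.0026  0.0204]
170 shift [ 0.3477 -1.4849  0.0767]
75 shift [ 0.3499 -1.4853  1.0267]
72 shift [ 0.35   -1.4854  1.0567]
turn [0.0004 0.0022 0.0005]
w3 (array([-0.0588, 42.8623]), (4068, 3)) now (array([-0.06  , 42.8972]), (4078, 3))
```

No slip in the grip. I move above the rest and line up.

>>> jog_arm:
  plan:
    - [10,[0.08,-0.35,0],[0,0,0]]
    - [10,[0.16,-0.7,0],[0,0,0]]
    - [10,[0.18,-0.75,0],[0,0,0]]

```text
clock: 22.3
position: [484.5, 352.3, 178.7]
ee_rot: [0.995, 0.102, -0.0, -0.0]
contact_force: [-0.5, -0.6, -1.5]
gripper_width: 15.0
grasp_force: 59.0
```

>>> jog_arm:
  plan:
    - [10,[0.08,-0.35,0],[0,0,0]]
    - [10,[0.17,-0.7,0],[0,0,0]]
    - [10,[0.17,-0.735,0],[0,0.002,0]]
    - [10,[0.17,-0.735,0],[0,0.002,0]]
    - [10,[0.17,-0.735,0],[0,0.002,0]]

```text
clock: 22.92
position: [486.1, 425.5, 179.4]
ee_rot: [0.995, 0.101, 0.001, -0.0]
contact_force: [0.5, -0.3, -2.2]
gripper_width: 15.3
grasp_force: 59.1
```

```bash
python3 go.py
```

```text
tcp [486.1031 425.4549 179.365 ] F [ 0.4737 -0.3001 -2.2266] [-0.0267 -0.0142  0.0279]
170 shift [-0.0055 -0.0087  0.0936]
75 shift [-0.0071 -0.0083  1.0436]
72 shift [-0.0071 -0.0083  1.0736]
turn [-0.0004 -0.0015 -0.0004]
w3 (array([-0.0588, 42.8623]), (4068, 3)) now (array([-0.0595, 42.914 ]), (4074, 3))
```

>>> jog_arm:
  plan:
    - [10,[-0.007,-0.008,0.3],[0,0,0]]
    - [10,[-0.007,-0.008,0.6],[0,0,0]]
    - [10,[-0.007,-0.008,0.8],[0,0,0]]
    - [10,[-0.007,-0.008,0.9],[0,0,0]]
    - [10,[-0.007,-0.008,0.97],[0,0,0]]
    - [10,[-0.007,-0.008,1],[0,0,0]]
    - [10,[-0.007,-0.008,1],[0,0,0]]

```text
clock: 23.85
position: [485.5, 427.8, 79.8]
ee_rot: [0.995, 0.102, 0.001, -0.001]
contact_force: [0.3, 0.0, -2.3]
gripper_width: 15.2
grasp_force: 59.2
```

>>> jog_arm:
  plan:
    - [10,[0,0,0.015],[0,0,0]]
    - [10,[0,0,0.03],[0,0,0]]
    - [10,[0,0,0.045],[0,0,0]]
    - [10,[0,0,0.055],[0,0,0]]
    - [10,[0,0,0.062],[0,0,0]]
    - [10,[0,0,0.062],[0,0,0]]

```text
clock: 24.6
position: [485.4, 427.6, 73.0]
ee_rot: [0.995, 0.102, 0.001, -0.0]
contact_force: [-0.7, 0.6, -2.2]
gripper_width: 15.1
grasp_force: 59.2
```

```bash
python3 st.py
```

```text
t 24.6 tcp [485.37 427.59  73.  ] F [-0.74  0.56 -2.19] M [-0.02 -0.01 -0.02] tip fix -23.23856418649044 242.41246510545002 37.241922525040216 yaw 1.3292547256758915 pitch 0.11576023617938369
```

>>> jog_arm:
  plan:
    - [10,[0,0.01,0.008],[0,0,0]]
    - [10,[0,0.01,0.015],[0,0,0]]
    - [10,[0,0.01,0.015],[0,0,0]]

```text
clock: 24.98
position: [485.7, 426.6, 72.2]
ee_rot: [0.995, 0.102, 0.001, -0.001]
contact_force: [-1.4, -0.9, 1.2]
gripper_width: 15.1
grasp_force: 59.6
```

```bash
python3 st.py
```

```text
t 24.98 tcp [485.65 426.6   72.17] F [-1.44 -0.85  1.19] M [-0.33  0.29 -0.01] tip fix -23.12204053455927 241.4134732678488 36.447133155455234 yaw 1.3372516734151514 pitch 0.13697960171895662
```

Seated (about 3 N of support felt). I release and retreat upward.

>>> jog_arm:
  plan:
    - [25,[0,0,0],[0,0,0]]
    - [60,[0,0,0],[0,0,0]]
    - [85,[0,0,0],[0,0,0]]
    - [85,[0,0,0],[0,0,0]]
    - [85,[0,0,0],[0,0,0]]
    - [85,[0,0,0],[0,0,0]]
    - [85,[0,0,0],[0,0,0]]
    - [85,[0,0,0],[0,0,0]]

```text
clock: 25.98
position: [485.6, 426.7, 71.6]
ee_rot: [0.995, 0.102, 0.001, -0.001]
contact_force: [-0.4, 0.0, 0.4]
gripper_width: 85.1
grasp_force: 0.0
```

>>> jog_arm:
  plan:
    - [85,[0,0,-0.2],[0,0,0]]
    - [85,[0,0,-0.5],[0,0,0]]
    - [85,[0,0,-0.8],[0,0,0]]
    - [85,[0,0,-1],[0,0,0]]
    - [85,[0,0,-1],[0,0,0]]

```text
clock: 26.6
position: [486.0, 427.3, 173.5]
ee_rot: [0.995, 0.102, 0.002, -0.002]
contact_force: [0.1, -0.8, 0.0]
gripper_width: 85.4
grasp_force: 0.0
```

```bash
python3 pl.py
python3 - <<'E'
from bench import *
from h import *
np.set_printoptions(precision=2,suppress=True)
s=read_state();d=get_image('wrist');W=cloud(d,tool(s)@d['tool_from_camera']);im=d['img']
f=np.radians(11.65);u=np.array([np.cos(f),np.sin(f)]);n=np.array([-u[1],u[0]]);o=np.array([488.,427.3])
F=np.dstack([(W[...,:2]-o)@u,(W[...,:2]-o)@n,W[...,2]])
m=(F[...,2]>96.5)&(F[...,2]<106)&(im.max(-1)<70)&(abs(F[...,1])<12)&(abs(F[...,0])<80);q=F[m]
print('handle',len(q),np.polyfit(q[:,0],q[:,1],1),np.polyfit(q[:,0],q[:,2],1),q[:,0].min(),q[:,0].max(),s['gripper_width'])
E
```

```text
t 26.6 tcp [486.   427.3  173.53] F [ 0.13 -0.84  0.04] M [-0.02  0.02  0.01] tip fix -22.552976607568446 242.14333131019848 138.15733614043452 yaw 1.3376307048084417 pitch 0.30435422303084025
917 [49.8   0.5  43.91] ((50.151161193847656, -0.9037590026855469), (64.22270965576172, 70.01329040527344), 89.46484375)
stop 158 [ 84.6  -41.63  42.32] [88.88 -0.38 45.63]
handle 3286 [ 0.   -0.15] [-0. 99.] -68.2496728926341 35.10524604319776 84.8892696722403
```

The spatula is seated as at the start and level, and the plate is home.

```bash
python3 -c "from bench import *;print(job_done())"
```

```text
the job is handed in; nothing more can be done
None
```

The job is handed in: the plate lies brass side up, home and square against the end stop, and the spatula is back in its rest. I viewed 11 pictures, one over the limit of 10.

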